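# Fit the square cover on a bent towel rail

### The job

A bent steel towel rail is screwed to an oak board that is held in the bench vice. Take the loose square cover, thread it over the free end of the rail with its hollow side leading, work it round the bend and push it fully home over the mounting plate, so that its rim sits flush against the board; then let go. Leave the round cover, the tape measure and the timber block where they are.

Things in the scene. Friction and masses are not known exactly. Their poses are not given: they have to be found in the camera images.
- square_cover_center (a point): centre of the loose square steel cover, a cup 60 x 60 mm and 34 mm deep with a bored collar on its closed face; 0.14 to 0.28 kg. It starts standing on one edge, this point 30 mm up. x runs along the bore, +x out of the hollow side; open rim 17 mm towards +x, closed face 17 mm towards -x. z up; y across the flat parallel outer sides (60 mm apart, good to grip).
- square_cover_bore (a point): middle of the cover's round bore, on its axis, 22.5 mm from the cover's centre towards its -x; same axes as the cover. The bore (22 mm diameter, 21 mm long) goes through the closed face and the collar, which is 34 mm in outside diameter and ends 33 mm from the cover's centre. The hollow in front of it is 52 x 52 mm and 29 mm deep.
- towel_board: fixed upright oak board, 260 mm long, 22 mm thick, top edge 182 mm above the bench, in a grey bench vice (jaws up to 83 mm high). Origin on the bench under the rail's foot; x level out of the front face (the face is x = 0), y along the board, z up. Its rail, a 16 mm steel tube, is level, axis 140 mm up: 60 mm straight along x, an 80 degree bend towards +y of radius 80 mm, then 78 mm straight.
- seat (a point): point on the board's front face where the rail's axis meets it, same axes as the board: middle of the fixed square steel mounting plate, 45 x 45 mm, 10 mm thick, edges level and upright, which the cover's hollow goes over. With the cover home, its centre lies 17 mm from here along the board's x.
- rail_tip (a point): the very end of the rail's free end, on its axis, 140 mm above the bench; same axes as the board. The round end is a half ball of 8 mm radius.
- bend_outer (a point): point on the rail's axis where the straight free end (78 mm long) meets the bend; same axes as the board.
- bend_middle (a point): point on the rail's axis half-way round the bend; same axes as the board.
- bend_inner (a point): point on the rail's axis where the bend meets the straight part (60 mm long) that runs to the board; same axes as the board.
- round_cover_center (a point): centre of a spare round steel cover (68 mm diameter, 26 mm high with its collar) lying flat on the bench: not wanted, leave it.
- tape_measure_center (a point): centre of a black and blue tape measure (72 x 40 mm, 66 mm high) on the bench: leave it.
- timber_block_center (a point): centre of a planed timber block (200 x 70 x 45 mm) lying on the bench: leave it.

How it is judged:
By the outcome, as a careful person would: the job done as asked, in the order asked, and still so for the second after the job is handed in, with the robot touching nothing.
It also fails if it takes over 58 s, if anything falls off the work surface, if the arm or the gripper's body presses on something with over 40 N, if the wrist force passes 120 N, or if a joint passes its speed limit or range.

### The arm

A 6-joint arm with a two-finger parallel gripper is mounted at the origin on the work surface. World frame = base frame: x ahead of the robot, y to its left, z up, the work surface at z = 0. Lengths are in mm, angles in degrees, forces in N, time in s.
With the tool pointing down it reaches from about 425 to 950 mm from the base axis. Payload 14.7 kg.
Tool frame: the origin (TCP) lies midway between the tips of the shut fingers; the grasp point (between the pads) lies 19 mm behind it; z points along the fingers, y is the line along which they close (so a half turn about z gives the same grasp; the last joint's range is limited). The gripper opens to 85 mm and grips with 20 to 120 N. Pads are 22 mm wide; open, the fingers measure 114 mm over their backs; the gripper's body (76 mm by 85 mm) begins 54 mm behind the grasp point. The pads swing forward as they close: fully open they stand 13 mm farther back than shut.
Start: joints at [67.918, 27.513, 91.461, -0, 61.026, -2.67], TCP at [216.007, 613.052, 231.297] pointing down, gripper open.
Joint ranges: [-157.49, 157.49], [-46.99, 117.5], [13.45, 153.17], [-89.5, 269.5], [5.16, 153.95], [-167.48, 167.48]. Speed limits (degrees/s): [108.29, 108.29, 136.94, 172.46, 172.46, 172.46].

### API

Orientations are given as [roll, pitch, yaw] about the fixed x, y, z axes, in that order (R = Rz(yaw) Ry(pitch) Rx(roll)).
In Python, from rig import manip gives the robot as it stands. The module is installed in compiled form; this text tells all that it offers.
- The arm moves only by the tool drive_tool, never from a script. Its argument "increments" is a list of rows, each an object with "linear": the shift along the world's x, y, z in mm, a list of three; "twist": the turn about the world's z in degrees. In form: [{"linear": [tx, ty, tz], "twist": twist}, ...]. A call has 1 to 8 rows; each row shifts and turns the commanded pose from where the row before left it; what a row does not reach is not made up. A row lasts 1/10 s, in which the tool goes at most 50 mm and 8.59 degrees, less where a joint would pass 70% of its speed; a pose out of reach is approached as far as the arm can. A call is refused whole if a number of a shift passes 50 or a number of a turn 8.59, either way. A call with a gripper value outside its range is refused whole. "grip" is the finger opening in mm, from 0 to 85.4, set as the call begins (left out, the last holds). The fingers move at their own pace and stop on an object; "grip_force" is the grip in N (left out, the last holds). Time passes only in rows, so rows that do not move let the fingers close. It gives the time, the measured TCP pose, the force, the opening and the grip force at its end, in the units of the state.
- manip.state(): the state, without advancing time (a new reading comes with each control period).
- manip.grab_frame(name): name is "side" or "top" or "wrist"; returns (picture, depth): 384x512x3 uint8, red, green, blue; 384x512 float32, mm along the optical axis (not along the pixel's ray), 0 where there is no reading.
- manip.calibration(name): a dict with "fx", "fy", "cx", "cy" (pixels), "D" ([k1, k2, p1, p2, k3] as OpenCV has them; the pictures are not rectified), "extrinsics" (4x4, takes a point from camera to world coordinates); the wrist camera has in their place "hand_eye" (4x4, takes a point from camera to tool coordinates, whose origin is the TCP and whose axes are the flange's). Camera axes: x right, y down, z forward; pixel columns grow to the right and rows downward; lengths in mm; the calibration is good to about 2 mm. A picture is of the moment at which its call begins: read the wrist's pose just before it. calibration takes no time and is no camera call.
- manip.close_job(): hands the job in; it is judged then, once.
The state is a dict: "time": time; "qpos": joint angles; "joint_velocities": joint speeds; "joint_torque": joint torques, N m; "ee_pos": TCP position; "ee_rot": TCP orientation; "ft_force": force on the tool from outside, world axes, zero at the start; "moment": the same for the moment, N m; "grip_width": opening from 0.0 (shut) to 1.0 (fully open); "grip_force": force on a finger pad.
Only numpy, scipy, OpenCV 4.12 (cv2) and the standard library are available. Lean on these libraries where they do the work, as an engineer would, in place of code of your own. Each camera call takes 0.05 s, during which the arm holds its last target. There are 200 camera calls.

## Working session

There is one attempt and no reset: what is moved stays moved. The work goes in short steps, Python scripts to look and compute and a tool call to move; the robot and the scene stay as the last step left them, time stands still between calls to the robot, and variables do not carry over. Pictures are saved under pics/ and viewed, at most 10 in all, crops included, and the job is handed in when it is done.

Besides the shell and the picture viewer there is one more tool, called after "Request:" as name(argument=value, ...), one argument or row to a line, values as JSON. drive_tool: Moves the arm, as the interface text tells. Its arguments: {"type":"object","properties":{"increments":{"type":"array"},"grip":{"type":"number"},"grip_force":{"type":"number"}},"required":["increments"]}

```bash
mkdir -p pics; cat > h.py <<'E'
import numpy as np,cv2
from rig import manip
def ext(n,s=None):
    c=manip.calibration(n);K=np.array([[c["fx"],0,c["cx"]],[0,c["fy"],c["cy"]],[0,0,1]]);D=np.array(c["D"],float)
    if n!="wrist": return K,D,np.array(c["extrinsics"])
    r,p,y=np.radians(s["ee_rot"]);cx,sx=np.cos,np.sin
    from scipy.spatial.transform import Rotation as R
    T=np.eye(4);T[:3,:3]=R.from_euler("xyz",s["ee_rot"],degrees=True).as_matrix();T[:3,3]=s["ee_pos"]
    return K,D,T@np.array(c["hand_eye"])
def snap(n,f=None):
    s=manip.state();im,d=manip.grab_frame(n)
    if f: cv2.imwrite(f"pics/{f}.png",im[:,:,::-1]); np.savez(f"pics/{f}.npz",d=d,pos=s["ee_pos"],rot=s["ee_rot"],im=im)
    return s,im,d
def cloud(n,d,s=None):
    K,D,T=ext(n,s);v,u=np.mgrid[:d.shape[0],:d.shape[1]]
    p=cv2.undistortPoints(np.stack([u,v],-1).reshape(-1,1,2).astype(float),K,D).reshape(*d.shape,2)
    P=np.dstack([p*d[...,None],d])@T[:3,:3].T+T[:3,3]
    P[d<=0]=np.nan
    return P
def load(f,n):
    z=np.load(f"pics/{f}.npz");return z["im"],cloud(n,z["d"],dict(ee_pos=z["pos"],ee_rot=z["rot"]))
def proj(n,P,s=None):
    K,D,T=ext(n,s);Ti=np.linalg.inv(T);r,_=cv2.Rodrigues(Ti[:3,:3]);return cv2.projectPoints(np.atleast_2d(P).astype(float),r,Ti[:3,3],K,D)[0].reshape(-1,2)
E
python3 - <<'E'
from h import *
print(manip.state())
a=snap("side","s0");b=snap("top","t0")
cv2.imwrite("pics/st0.png",cv2.resize(np.vstack([a[1],b[1]])[:,:,::-1],None,fx=.78,fy=.78))
for n in("side","top"): print(manip.calibration(n)["extrinsics"])
E
```

```text
{'time': 0.0, 'qpos': array([ 6.79174191e+01,  2.75504339e+01,  9.14935607e+01,  2.04755430e-03,
        6.10263834e+01, -2.66999132e+00]), 'joint_velocities': array([ 0.0373947 , -0.03820282, -0.00634733,  0.01829128, -0.00618954,
       -0.06807281]), 'joint_torque': array([ 2.82604356e-03, -9.50647974e+01, -4.30192637e+01, -1.01433341e-04,
        1.21310761e-02,  8.81389724e-05]), 'ee_pos': array([215.85348478, 612.67533495, 230.66707224]), 'ee_rot': array([-1.79929782e+02, -5.06656234e-03,  1.60586414e+02]), 'ft_force': array([-0.41924861,  0.31422041,  0.54629961]), 'moment': array([-0.00360621,  0.0041521 , -0.0261829 ]), 'grip_force': 0.0, 'grip_width': 1.002719216099827}
[[-9.34617493e-01 -2.75384485e-01  2.25063386e-01  4.06457437e+02]
 [-3.55608517e-01  7.13405234e-01 -6.03817485e-01  6.16409476e+02]
 [ 5.72056950e-03 -6.44372840e-01 -7.64690079e-01  8.03691312e+02]
 [ 0.00000000e+00  0.00000000e+00  0.00000000e+00  1.00000000e+00]]
[[ 1.98952889e-02 -9.87803904e-01  1.54426762e-01  4.45484969e+02]
 [-9.99797435e-01 -2.01267368e-02  6.46878955e-05  7.40049640e+01]
 [ 3.04420784e-03 -1.54396767e-01 -9.88004236e-01  1.15533605e+03]
 [ 0.00000000e+00  0.00000000e+00  0.00000000e+00  1.00000000e+00]]
```

View pics/t0.png

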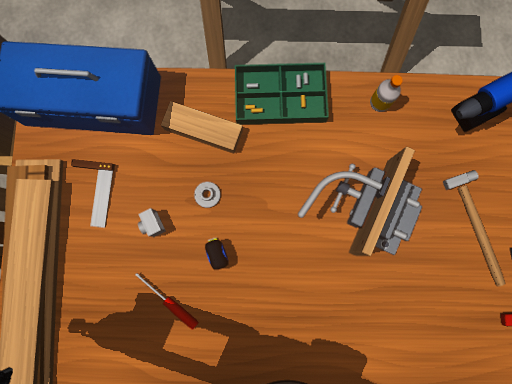

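View pics/s0.png

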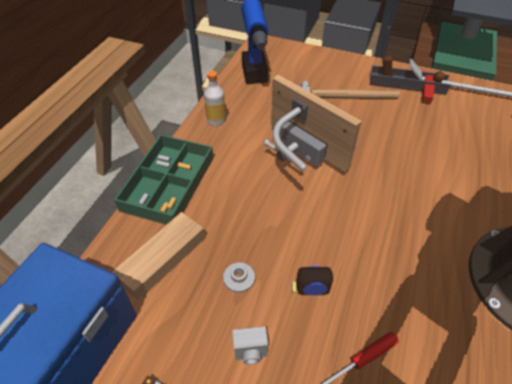

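The top view shows the square cover at (151,222) with its collar at (143,228), the rail tip at (303,214), the rail foot near (383,182) and the board around (388,200). The side view shows the cover at (250,345) with its collar at (252,355), and the rail tip at (303,165).

```bash
python3 - <<'E'
from h import *
np.set_printoptions(precision=1,suppress=True)
for n,f,c,r in(("top","t0",(133,200,172,242),(295,145,425,260)),("side","s0",(228,322,274,366),(260,72,362,175))):
    im,P=load(f,n)
    q=P[c[1]:c[3],c[0]:c[2]].reshape(-1,3)
    q=q[(q[:,2]>8)&(q[:,2]<90)]
    top=q[(q[:,2]>54)]
    col=q[(q[:,2]<50)]
    print(n,"cover",len(q),len(top),top.mean(0),cv2.minAreaRect(top[:,:2].astype(np.float32)),q[:,2].max(), cv2.minAreaRect(q[:,:2].astype(np.float32)))
    q=P[r[1]:r[3],r[0]:r[2]].reshape(-1,3);I=im[r[1]:r[3],r[0]:r[2]].reshape(-1,3).astype(int)
    sat=I.max(1)-I.min(1)
    t=q[(q[:,2]>172)&(q[:,2]<192)]
    print("boardtop",len(t),cv2.minAreaRect(t[:,:2].astype(np.float32)),t[:,2].mean())
    rl=(sat<30)&(q[:,2]>125)&(q[:,2]<165)
    w=q[rl];w=w[np.argsort(w[:,1])]
    print("rail",len(w));print(w[::max(1,len(w)//25)])
E
```

```text
top cover 471 351 [519.1 349.7  60.4] ((519.904296875, 350.3008117675781), (61.5054931640625, 34.989295959472656), 26.69394302368164) 66.02328308972324 ((516.2528686523438, 357.26947021484375), (61.87877655029297, 51.00523376464844), 27.41498565673828)
boardtop 1236 ((571.3862915039062, -205.6275634765625), (23.580162048339844, 259.2091369628906), 66.150390625) 182.04813026054663
rail 791
[[ 629.7 -219.8  139.5]
 [ 608.9 -205.3  164.5]
 [ 613.6 -201.1  163.3]
 [ 603.6 -196.7  153.6]
 [ 592.8 -193.6  164.1]
 [ 590.3 -190.7  149.1]
 [ 608.6 -184.1  149.4]
 [ 622.3 -175.1  149.4]
 [ 619.7 -165.7  150. ]
 [ 625.1 -155.5  144.2]
 [ 626.7 -145.6  147.5]
 [ 638.6 -134.7  145. ]
 [ 637.7 -124.7  148.5]
 [ 628.3 -113.2  147.8]
 [ 629.8 -101.2  151. ]
 [ 629.7  -89.8  150.2]
 [ 626.   -79.3  143.6]
 [ 611.3  -69.6  147. ]
 [ 614.1  -60.9  143. ]
 [ 606.4  -53.6  146.2]
 [ 594.8  -46.9  145.5]
 [ 587.8  -40.   145.7]
 [ 561.8  -34.9  151.1]
 [ 555.   -28.3  149.4]
 [ 545.7  -21.5  150.3]
 [ 543.3  -14.7  150.6]]
side cover 1076 657 [519.3 350.1  59.3] ((519.3453369140625, 349.525146484375), (59
[... 240 characters left out ...]
46972656, 260.4231262207031), 66.53909301757812) 179.7993005548779
rail 749
[[ 630.  -222.7  141.3]
 [ 619.3 -207.5  133.5]
 [ 616.8 -204.4  148.9]
 [ 596.  -200.8  160.5]
 [ 583.9 -196.7  126.6]
 [ 591.9 -194.6  163.1]
 [ 585.3 -192.8  126.1]
 [ 587.5 -191.2  154.7]
 [ 612.5 -182.9  147.5]
 [ 610.9 -171.6  141. ]
 [ 614.8 -159.5  142.9]
 [ 620.6 -146.9  138.5]
 [ 624.2 -134.8  137.6]
 [ 629.6 -119.9  144.7]
 [ 639.2 -104.8  141.5]
 [ 626.9  -90.2  148.2]
 [ 626.8  -76.3  144.4]
 [ 608.3  -64.7  148.1]
 [ 597.9  -55.5  147.2]
 [ 598.5  -49.8  149. ]
 [ 572.5  -43.2  145.4]
 [ 568.5  -37.4  149. ]
 [ 578.1  -32.   144.3]
 [ 562.3  -25.9  146.3]
 [ 557.7  -19.7  141.3]
 [ 553.6  -13.7  142.3]]
```

```bash
cat > rail.py <<'E'
from h import *
from scipy.optimize import least_squares
from scipy.spatial import cKDTree
def line(p,n=400):
    # board coords centreline: 60 straight, R80 80deg bend to +y, 78 straight
    s=np.linspace(0,60+80*np.radians(80)+78-8,n);x=[];
    L=80*np.radians(80);a=np.clip((s-60)/80,0,np.radians(80));e=np.clip(s-60-L,0,None)
    X=np.minimum(s,60)+80*np.sin(a)+e*np.cos(np.radians(80));Y=80*(1-np.cos(a))+e*np.sin(np.radians(80))
    c,t=np.cos(p[2]),np.sin(p[2])
    return np.c_[p[0]+c*X-t*Y,p[1]+t*X+c*Y,np.full(n,p[3])]
def fit(q,p0):
    def res(p):
        return cKDTree(line(p)).query(q)[0]-8
    return least_squares(res,p0,loss="soft_l1",f_scale=2,diff_step=1e-4,x_scale=[10,10,.1,10])
def key(p):
    C=lambda X,Y:(np.array([p[0]+np.cos(p[2])*X-np.sin(p[2])*Y,p[1]+np.sin(p[2])*X+np.cos(p[2])*Y]))
    a=np.radians(80);bx,by=60+80*np.sin(a),80*(1-np.cos(a))
    return dict(seat=C(0,0),inner=C(60,0),mid=C(60+80*np.sin(a/2),80*(1-np.cos(a/2))),outer=C(bx,by),tip=C(bx+78*np.cos(a),by+78*np.sin(a)))
E
python3 - <<'E'
from rail import *
np.set_printoptions(precision=1,suppress=True)
A=[]
p0=np.array([588,-192,np.radians(66.3),140.])
for n,f,r in(("top","t0",(295,145,425,260)),("side","s0",(260,72,362,175))):
    im,P=load(f,n);q=P[r[1]:r[3],r[0]:r[2]].reshape(-1,3);I=im[r[1]:r[3],r[0]:r[2]].reshape(-1,3).astype(int)
    q=q[(I.max(1)-I.min(1)<35)&(q[:,2]>128)&(q[:,2]<156)]
    d=(q[:,:2]-p0[:2])@[np.cos(p0[2]),np.sin(p0[2])]
    q=q[d>18];A.append(q)
    # board face line from the top edge
    for it in range(3):
        s=fit(q,p0);D=cKDTree(line(s.x)).query(q)[0]-8;q=q[abs(D)<8]
        
    print(n,len(q),s.x,np.degrees(s.x[2]),np.std(D),key(s.x))
s=fit(np.vstack(A),p0);print(s.x,np.degrees(s.x[2]),key(s.x))
E
```

```text
top 607 [ 600.9 -209.3    1.1  140.7] 65.46210753267934 1.5413778385083448 {'seat': array([ 600.9, -209.3]), 'inner': array([ 625.8, -154.8]), 'mid': array([ 630.2, -100.2]), 'outer': array([598.4, -55.6]), 'tip': array([534.2, -11.4])}
side 517 [ 602.4 -208.1    1.2  139.6] 66.53146370200695 1.1417037362555866 {'seat': array([ 602.4, -208.1]), 'inner': array([ 626.3, -153.1]), 'mid': array([629.6, -98.4]), 'outer': array([597. , -54.5]), 'tip': array([532. , -11.5])}
[ 601.9 -208.7    1.2  140.2] 66.1226677700308 {'seat': array([ 601.9, -208.7]), 'inner': array([ 626.2, -153.8]), 'mid': array([629.9, -99.2]), 'outer': array([597.6, -55. ]), 'tip': array([532.9, -11.5])}
```

Request:
drive_tool(
  increments=[
    {"linear":[38,-33,0],"twist":-5.4},
    {"linear":[38,-33,0],"twist":-5.4},
    {"linear":[38,-33,0],"twist":-5.4},
    {"linear":[38,-33,0],"twist":-5.4},
    {"linear":[38,-33,0],"twist":-5.4},
    {"linear":[38,-33,0],"twist":-5.4},
    {"linear":[38,-33,0],"twist":-5.4},
    {"linear":[37,-32,0],"twist":-5.4},
  ],
  grip=85,
)

```text
time: 0.9
ee_pos: [518.5, 349.8, 231.1]
ee_rot: [-180.0, 0.0, 117.2]
ft_force: [-0.2, 1.1, -0.0]
grip_width: 0.992
grip_force: 0.0
```

```bash
python3 - <<'E'
from h import *
np.set_printoptions(precision=1,suppress=True)
s,im,d=snap("wrist","w0");P=cloud("wrist",d,s).reshape(-1,3);print(s["ee_pos"],s["ee_rot"])
m=(abs(P[:,0]-519)<70)&(abs(P[:,1]-350)<70)&(P[:,2]>15)&(P[:,2]<80);q=P[m];t=q[q[:,2]>54]
print(len(q),len(t),t.mean(0),cv2.minAreaRect(t[:,:2].astype(np.float32)),cv2.minAreaRect(q[:,:2].astype(np.float32)),np.percentile(t[:,2],[5,50,95]))
E
```

```text
[518.5 349.8 231.1] [-180.     0.   117.2]
2127 1546 [521.1 350.3  59.9] ((521.2089233398438, 349.7371520996094), (59.993099212646484, 33.76847457885742), 27.254846572875977) ((517.6029052734375, 356.7640380859375), (60.017704010009766, 49.564720153808594), 27.25484848022461) [58.6 60.  61.2]
```

View pics/w0.png

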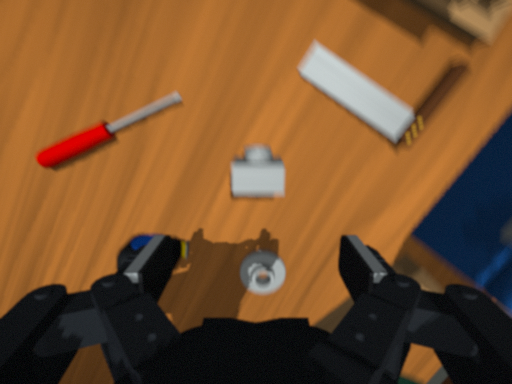

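Request:
drive_tool(
  increments=[
    {"linear":[0.9,1.8,-40],"twist":0},
    {"linear":[0,0,-40],"twist":0},
    {"linear":[0,0,-40],"twist":0},
    {"linear":[0,0,-40],"twist":0},
    {"linear":[0,0,-30],"twist":0},
    {"linear":[0,0,-20],"twist":0},
    {"linear":[0,0,-9],"twist":0},
    {"linear":[0,0,0],"twist":0},
  ],
)

```text
time: 1.75
ee_pos: [517.5, 352.9, 11.2]
ee_rot: [-179.9, 0.0, 117.4]
ft_force: [-0.0, -0.7, -0.0]
grip_width: 0.993
grip_force: 0.0
```

Request:
drive_tool(
  increments=[
    {"linear":[0,0,0],"twist":0},
    {"linear":[0,0,0],"twist":0},
    {"linear":[0,0,0],"twist":0},
    {"linear":[0,0,0],"twist":0},
    {"linear":[0,0,0],"twist":0},
    {"linear":[0,0,0],"twist":0},
    {"linear":[0,0,0],"twist":0},
    {"linear":[0,0,0],"twist":0},
  ],
  grip=50,
  grip_force=60,
)

```text
time: 2.55
ee_pos: [518.9, 353.9, 13.8]
ee_rot: [179.9, -0.0, 117.4]
ft_force: [-0.6, -1.0, 8.4]
grip_width: 0.694
grip_force: 65.8
```

Request:
drive_tool(
  increments=[
    {"linear":[0,0,10],"twist":0},
    {"linear":[0,0,20],"twist":0},
    {"linear":[0,0,30],"twist":0},
    {"linear":[0,0,30],"twist":0},
    {"linear":[0,0,30],"twist":0},
    {"linear":[0,0,20],"twist":0},
    {"linear":[0,-10,0],"twist":0},
    {"linear":[-2,-20,0],"twist":3},
  ],
)

```text
time: 3.35
ee_pos: [516.5, 323.7, 153.3]
ee_rot: [179.9, -0.0, 120.5]
ft_force: [0.4, -0.1, -1.9]
grip_width: 0.696
grip_force: 65.4
```

Request:
drive_tool(
  increments=[
    {"linear":[-3,-40,0],"twist":4},
    {"linear":[-3,-40,0],"twist":4},
    {"linear":[-3,-40,0],"twist":4},
    {"linear":[-3,-40,0],"twist":4},
    {"linear":[-3,-40,0],"twist":4},
    {"linear":[-3,-40,0],"twist":4},
    {"linear":[-3,-35,0],"twist":1.8},
    {"linear":[-1,-20,-5],"twist":0},
  ],
)

```text
time: 4.15
ee_pos: [493.3, 25.8, 147.5]
ee_rot: [-180.0, 0.0, 146.2]
ft_force: [-0.4, 0.2, -1.7]
grip_width: 0.698
grip_force: 65.5
```

Request:
drive_tool(
  increments=[
    {"linear":[-1,-10,-15],"twist":0},
    {"linear":[0,0,-10],"twist":0},
    {"linear":[0,0,0],"twist":0},
  ],
)

```text
time: 4.45
ee_pos: [491.9, 18.3, 121.1]
ee_rot: [-179.9, -0.1, 146.1]
ft_force: [-0.3, 0.1, -0.5]
grip_width: 0.695
grip_force: 65.5
```

```bash
python3 - <<'E'
from rail import *
np.set_printoptions(precision=1,suppress=True)
s,iw,d=snap("wrist","w1");print(s["ee_pos"],s["ee_rot"],s["ft_force"])
t=snap("top","t1");g=snap("side","s1")
c=lambda im,P:cv2.resize(im[int(P[1])-60:int(P[1])+60,int(P[0])-65:int(P[0])+65],(390,300) and (390,360))
pt=proj("top",[520,10,140])[0];ps=proj("side",[520,10,140])[0];print(pt,ps)
a=cv2.resize(iw,(480,360));b=np.hstack([c(t[1],pt),c(g[1],ps)])
out=np.zeros((600,780,3),np.uint8);cv2
w=cv2.resize(iw,(320,240));out[:360,:]=b;out[360:,:320]=w
cv2.imwrite("pics/m1.png",out[:,:,::-1])
E
```

```text
[491.9  18.3 121.1] [-179.9   -0.1  146.1] [-0.3  0.1 -0.5]
[289.6 222.5] [307.6 177.3]
```

View pics/m1.png

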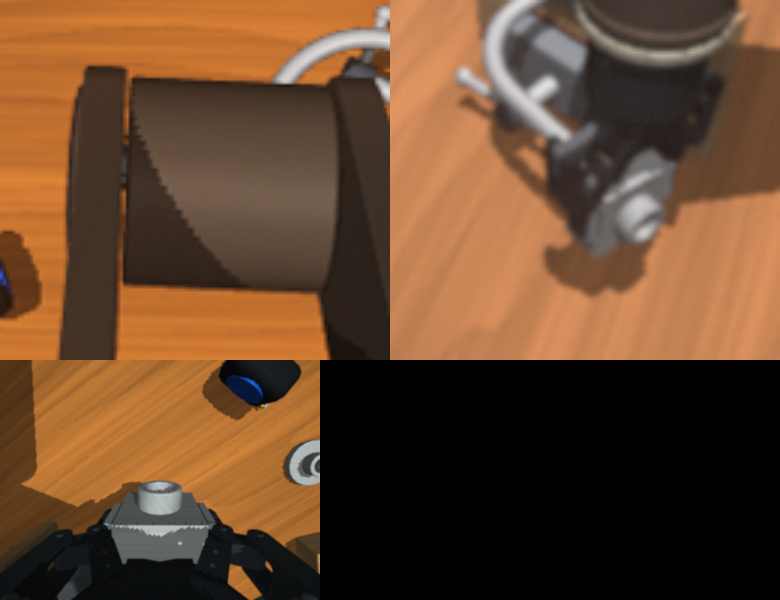

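The wrist view (lower left) shows the cover gripped squarely between the pads, its collar at about (160,495). The side crop shows the collar at (640,220) with the rail tip beyond it at about (575,135), and the top view is blocked by the gripper. Next I measure the collar's axis against the rail axis.

```bash
cat > col.py <<'E'
from rail import *
def collar(P,C,yaw,lo=-32,hi=-20):
    a=np.radians(yaw);u=np.array([np.cos(a),np.sin(a),0]);l=np.array([-u[1],u[0],0])
    q=P.reshape(-1,3)-C;q=q[np.isfinite(q).all(1)];x,y,z=q@u,q@l,q[:,2]
    m=(abs(y)<26)&(abs(z)<26)&(x<-10)&(x>-45);x,y,z=x[m],y[m],z[m]
    end=np.sort(x)[:15].mean() if len(x) else np.nan
    k=(x>lo)&(x<hi)&(np.hypot(y,z)<24)&(np.hypot(y,z)>12)
    f=lambda p:np.hypot(y[k]-p[0],z[k]-p[1])-17
    r=least_squares(f,[0,0],loss="soft_l1",f_scale=1)
    pl=x[(x>-21)&((abs(y)>20)|(abs(z)>20))]
    return k.sum(),r.x,np.sqrt(np.mean(r.fun**2)),end,np.median(pl) if len(pl) else None
E
python3 - <<'E'
from col import *
np.set_printoptions(precision=1,suppress=True)
z=np.load("pics/w1.npz");tcp=z["pos"];yaw=z["rot"][2]-180
a=np.radians(yaw);C=tcp+[2*np.cos(a),2*np.sin(a),19];print(C,yaw)
for f,n in(("w1","wrist"),("s1","side")):
    im,P=load(f,n);print(n,collar(P,C,yaw))
    q=P.reshape(-1,3)-C;u=np.array([np.cos(a),np.sin(a),0]);l=np.array([-u[1],u[0],0]);x,y,zz=q@u,q@l,q[:,2]
    m=(abs(x)<14)&(abs(y)<26)&(zz>22)&(zz<38);print("top z",m.sum(),np.median(zz[m]) if m.any() else 0)
    m=(x<-12)&(x>-22)&(abs(y)<40)&(abs(zz)<40);e=y[m];print("face y ext",np.percentile(e,[1,99]),np.percentile(zz[m],[1,99]))
    # tilt of closed face
    k=m&(np.hypot(y,zz)>20)&(abs(y)<29);A=np.c_[y[k],zz[k],np.ones(k.sum())];print("face slope",k.sum(),np.linalg.lstsq(A,x[k],rcond=None)[0])
E
```

```text
[493.5  17.1 140.1] -33.85988716516914
wrist (np.int64(2354), array([ 0.5, -2.4]), np.float64(3.0824980249745266), np.float64(-29.616332240072435), np.float64(-13.19682395309487))
top z 7943 27.200305638810846
face y ext [-38.1  38.6] [-27.5  39.3]
face slope 3919 [  0.    0.  -13.2]
side (np.int64(125), array([ 0.3, -1. ]), np.float64(2.6800466496035966), np.float64(-30.604878598795835), np.float64(-14.083350836888295))
top z 145 27.614543551007728
face y ext [-36.6  38.9] [-30.6  38.7]
face slope 186 [ -0.    0.  -13.9]
```

Request:
drive_tool(
  increments=[
    {"linear":[-1.2,-1.8,2.6],"twist":0},
    {"linear":[8.3,-5.6,0],"twist":0},
    {"linear":[8.3,-5.6,0],"twist":0},
    {"linear":[8.3,-5.6,0],"twist":0},
    {"linear":[8.3,-5.6,0],"twist":0},
    {"linear":[0,0,0],"twist":0},
  ],
)

```text
time: 5.2
ee_pos: [526.8, -6.7, 124.9]
ee_rot: [180.0, 0.1, 146.1]
ft_force: [0.9, -0.5, -0.3]
grip_width: 0.694
grip_force: 65.5
```

```bash
cat > chk.py <<'E'
from col import *
import sys
np.set_printoptions(precision=1,suppress=True)
p=np.array([601.9,-208.7,np.radians(66.12),140.2])
def chk(f):
    s=manip.state();yaw=s["ee_rot"][2]-180;a=np.radians(yaw);u=np.array([np.cos(a),np.sin(a),0]);l=np.array([-u[1],u[0],0])
    C=s["ee_pos"]+5.3*u+[0,0,16.4]+.4*l
    L=line(p);d=L-C;k=abs(d@u)<60
    i=np.argmin(np.linalg.norm(d,axis=1));t=L[max(i-1,0)]-L[min(i+1,len(L)-1)];ry=np.degrees(np.arctan2(t[1],t[0]))
    print("C",C,"yaw",yaw,"nearest rail s",(i/399*(60+80*np.radians(80)+70)),"yaw there",ry,"off l,z",d[i]@l,d[i][2],"F",s["ft_force"],"M",s["moment"],"t",s["time"])
    return s,C,yaw
if __name__=="__main__":
    s,C,yaw=chk(0);f=sys.argv[1];snap("side",f)
    im,P=load(f,"side");print(collar(P,C,yaw))
    q=P.reshape(-1,3);I=im.reshape(-1,3).astype(int);D=cKDTree(line(p)).query(q[np.isfinite(q).all(1)])[0];q=q[np.isfinite(q).all(1)];q=q[D<14]
    ps=proj("side",C)[0].astype(int);c=im[max(ps[1]-60,0):ps[1]+60,ps[0]-70:ps[0]+70]
    cv2.imwrite(f"pics/{f}c.png",cv2.resize(c,None,fx=4,fy=4,interpolation=2)[:,:,::-1])
E
python3 chk.py s2
```

```text
C [531.4  -9.4 141.3] yaw -33.86426026996608 nearest rail s 241.70107212763708 yaw there -33.87999999999793 off l,z -1.0038469379611543 -1.0857792726910134 F [ 0.9 -0.5 -0.3] M [0. 0. 0.] t 5.2
(np.int64(91), array([-0.8, -0.7]), np.float64(2.234452213070414), np.float64(-34.519410329929755), np.float64(-17.808783060035978))
```

View pics/s2c.png

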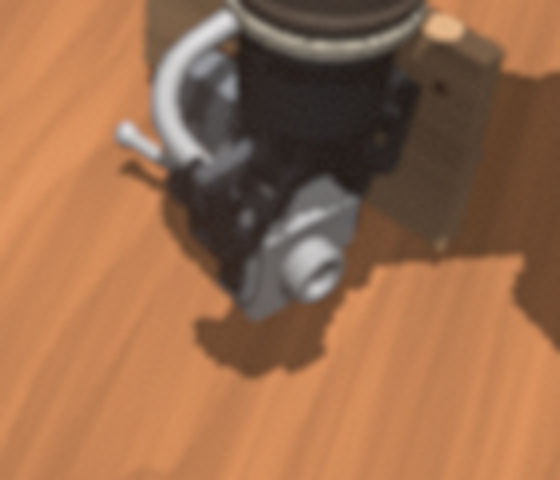

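The rail enters the hollow behind the gripper, with the collar bore at (325,270) still dark, so the tip is not yet in the bore. The offsets come out near 1 mm against 3 mm of play. I go on slowly and watch the force.

Request:
drive_tool(
  increments=[
    {"linear":[2.5,-1.7,0],"twist":0},
    {"linear":[2.5,-1.7,0],"twist":0},
    {"linear":[2.5,-1.7,0],"twist":0},
    {"linear":[2.5,-1.7,0],"twist":0},
    {"linear":[2.5,-1.7,0],"twist":0},
    {"linear":[0,0,0],"twist":0},
  ],
)

```text
time: 5.85
ee_pos: [538.1, -14.5, 124.9]
ee_rot: [180.0, 0.0, 146.2]
ft_force: [0.2, 0.3, -1.9]
grip_width: 0.699
grip_force: 65.5
```

Request:
drive_tool(
  increments=[
    {"linear":[2.5,-1.7,0],"twist":0},
    {"linear":[2.5,-1.7,0],"twist":0},
    {"linear":[2.5,-1.7,0],"twist":0},
    {"linear":[0,0,0],"twist":0},
  ],
)

```text
time: 6.25
ee_pos: [545.6, -19.7, 124.9]
ee_rot: [180.0, 0.0, 146.2]
ft_force: [0.3, 0.5, -1.5]
grip_width: 0.694
grip_force: 65.5
```

```bash
python3 chk.py s3
```

```text
C [550.3 -22.3 141.3] yaw -33.82095657485621 nearest rail s 228.97996306828773 yaw there -33.880000000000926 off l,z -0.7545235191429596 -1.127711028027278 F [ 0.3  0.5 -1.5] M [ 0.   0.  -0.1] t 6.25
(np.int64(88), array([-1. , -0.4]), np.float64(2.2553705026008073), np.float64(-34.443284848838786), np.float64(-17.768240133069142))
```

View pics/s3c.png

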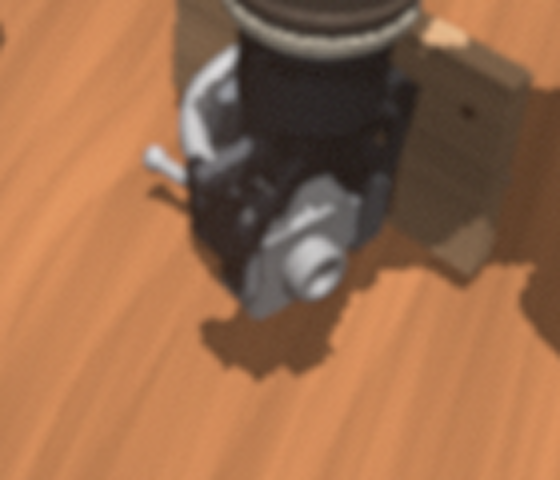

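```bash
cat > plan.py <<'E'
from rail import *
p=np.array([601.9,-208.7,np.radians(66.12),140.2]);L=80*np.radians(80)
def tcp(s,fw=17.2,lat=.4):
    a=np.clip((s-60)/80,0,np.radians(80));e=max(s-60-L,0);b=np.radians(80)
    X=min(s,60)+80*np.sin(a)+e*np.cos(b);Y=80*(1-np.cos(a))+e*np.sin(b);R=lambda x,y:np.array([p[0]+np.cos(p[2])*x-np.sin(p[2])*y,p[1]+np.sin(p[2])*x+np.cos(p[2])*y])
    t=p[2]+a+np.pi;u=np.array([np.cos(t),np.sin(t)]);l=np.array([-u[1],u[0]])
    return np.r_[R(X,Y)+fw*u+lat*l,np.degrees(t)-180+0]  # yaw of cover+180 -> psi-180+... 
if __name__=="__main__":
    S=[252,247,242,232,222,212,202,192,182]+list(np.arange(176,45,-6))+[44,42,40.5,39.5]
    q=None
    for s in S:
        t=tcp(s);t[2]=(t[2]+360)%360
        print(s,t.round(1),None if q is None else (t-q).round(1));q=t
E
python3 plan.py
```

```text
252 [545.5 -19.5 146.1] None
247 [549.6 -22.3 146.1] [ 4.2 -2.8  0. ]
242 [553.8 -25.1 146.1] [ 4.2 -2.8  0. ]
232 [562.1 -30.7 146.1] [ 8.3 -5.6  0. ]
222 [570.4 -36.3 146.1] [ 8.3 -5.6  0. ]
212 [578.7 -41.8 146.1] [ 8.3 -5.6  0. ]
202 [587.  -47.4 146.1] [ 8.3 -5.6  0. ]
192 [595.3 -53.  146.1] [ 8.3 -5.6  0. ]
182 [603.6 -58.5 146.1] [ 8.3 -5.6  0. ]
176 [608.6 -61.9 146.1] [ 5.  -3.3  0. ]
170 [613.3 -65.6 144.9] [ 4.8 -3.7 -1.2]
164 [617.4 -70.2 140.6] [ 4.  -4.7 -4.3]
158 [621.  -75.2 136.3] [ 3.7 -5.  -4.3]
152 [624.3 -80.4 132. ] [ 3.3 -5.2 -4.3]
146 [627.2 -85.9 127.7] [ 2.9 -5.5 -4.3]
140 [629.6 -91.5 123.4] [ 2.5 -5.7 -4.3]
134 [631.6 -97.4 119.1] [ 2.  -5.8 -4.3]
128 [ 633.2 -103.3  114.8] [ 1.6 -6.  -4.3]
122 [ 634.4 -109.4  110.5] [ 1.1 -6.1 -4.3]
116 [ 635.  -115.5  106.2] [ 0.7 -6.1 -4.3]
110 [ 635.3 -121.7  101.9] [ 0.2 -6.2 -4.3]
104 [ 635.  -127.8   97.6] [-0.2 -6.2 -4.3]
98 [ 634.3 -133.9   93.3] [-0.7 -6.1 -4.3]
92 [ 633.1 -140.    89. ] [-1.2 -6.1 -4.3]
86 [ 631.5 -145.9   84.7] [-1.6 -5.9 -4.3]
80 [ 629.5 -151.8   80.4] [-2.1 -5.8 -4.3]
74 [ 627.  -157.4   76.1] [-2.5 -5.6 -4.3]
68 [ 624.1 -162.8   71.8] [-2.9 -5.4 -4.3]
62 [ 620.8 -168.    67.6] [-3.3 -5.2 -4.3]
56 [ 618.  -173.4   66.1] [-2.8 -5.3 -1.4]
50 [ 615.5 -178.9   66.1] [-2.4 -5.5  0. ]
44 [ 613.1 -184.4   66.1] [-2.4 -5.5  0. ]
42 [ 612.3 -186.2   66.1] [-0.8 -1.8  0. ]
40.5 [ 611.7 -187.6   66.1] [-0.6 -1.4  0. ]
39.5 [ 611.3 -188.5   66.1] [-0.4 -0.9  0. ]
```

Matches the current pose; go along the straight with force checks.

Request:
drive_tool(
  increments=[
    {"linear":[4.2,-2.8,-0.6],"twist":0},
    {"linear":[4.2,-2.8,0],"twist":0},
    {"linear":[4.2,-2.8,0],"twist":0},
    {"linear":[4.2,-2.8,0],"twist":0},
    {"linear":[0,0,0],"twist":0},
  ],
)

```text
time: 6.8
ee_pos: [562.7, -31.1, 124.3]
ee_rot: [180.0, 0.0, 146.2]
ft_force: [0.1, 0.5, -1.1]
grip_width: 0.695
grip_force: 65.5
```

Request:
drive_tool(
  increments=[
    {"linear":[4.2,-2.8,0],"twist":0},
    {"linear":[4.2,-2.8,0],"twist":0},
    {"linear":[4.2,-2.8,0],"twist":0},
    {"linear":[4.2,-2.8,0],"twist":0},
    {"linear":[4.2,-2.8,0],"twist":0},
    {"linear":[0,0,0],"twist":0},
  ],
)

```text
time: 7.4
ee_pos: [583.7, -45.1, 124.3]
ee_rot: [180.0, 0.0, 146.2]
ft_force: [0.2, -0.2, -2.3]
grip_width: 0.696
grip_force: 65.5
```

```bash
python3 chk.py s4
```

```text
C [588.3 -47.7 140.7] yaw -33.82896110674312 nearest rail s 183.54743071346877 yaw there -33.88000000000281 off l,z -0.8850984493344806 -0.5030021595049732 F [ 0.2 -0.2 -2.3] M [-0. -0. -0.] t 7.4
(np.int64(74), array([-1.1, -1.2]), np.float64(1.7561980426550463), np.float64(-42.32658495880438), np.float64(-17.797384200484547))
```

The tip now shows beyond the collar (nearest points 42 mm behind the cover's centre) and there is no contact force. On to the bend.

Request:
drive_tool(
  increments=[
    {"linear":[5,-3.3,0],"twist":0},
    {"linear":[5,-3.3,0],"twist":0},
    {"linear":[5,-3.3,0],"twist":0},
    {"linear":[5,-3.3,0],"twist":0},
    {"linear":[4.8,-3.5,0],"twist":0},
    {"linear":[4.8,-3.7,0],"twist":-1.2},
    {"linear":[0,0,0],"twist":0},
  ],
)

```text
time: 8.15
ee_pos: [613.3, -65.6, 124.3]
ee_rot: [180.0, 0.0, 144.9]
ft_force: [-0.5, -0.3, -1.5]
grip_width: 0.694
grip_force: 65.5
```

Request:
drive_tool(
  increments=[
    {"linear":[2,-2.3,0],"twist":-2.1},
    {"linear":[2,-2.4,0],"twist":-2.2},
    {"linear":[1.9,-2.5,0],"twist":-2.1},
    {"linear":[1.8,-2.5,0],"twist":-2.2},
    {"linear":[0,0,0],"twist":0},
  ],
)

```text
time: 8.65
ee_pos: [620.3, -74.9, 124.3]
ee_rot: [-180.0, -0.0, 136.3]
ft_force: [0.5, -0.5, -2.2]
grip_width: 0.699
grip_force: 65.4
```

```bash
python3 chk.py s5; python3 -c "
from plan import *
import numpy as np
print(tcp(164),tcp(158))"
```

```text
C [624.4 -78.3 140.7] yaw -43.67037518907841 nearest rail s 136.90336416252126 yaw there -58.802022539122405 off l,z -3.2922887271573735 -0.4802923782867765 F [ 0.5 -0.5 -2.2] M [ 0. -0.  0.] t 8.65
(np.int64(66), array([-1.5, -0.9]), np.float64(1.5151976594337297), np.float64(-42.18325223182862), np.float64(-18.008168589731408))
[617.35703651 -70.23500531 140.60451337] [621.01378423 -75.1984089  136.3073299 ]
```

View pics/s5c.png

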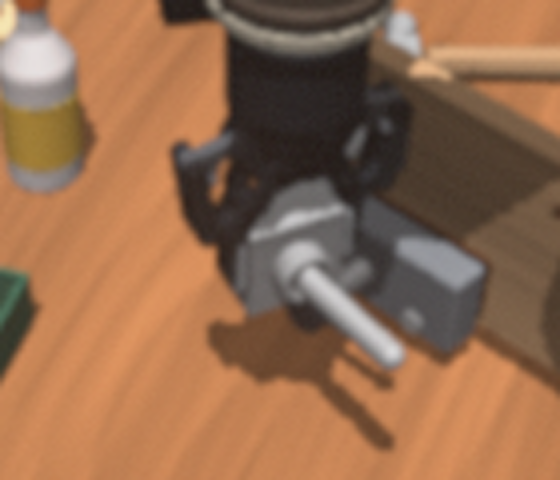

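The straight end of the rail comes cleanly out of the collar, from (310,275) to (395,355), with no force. I continue round the bend.

Request:
drive_tool(
  increments=[
    {"linear":[3.9,-5.4,0],"twist":-4.3},
    {"linear":[2.9,-5.5,0],"twist":-4.3},
    {"linear":[2.5,-5.7,0],"twist":-4.3},
    {"linear":[0,0,0],"twist":0},
  ],
)

```text
time: 9.1
ee_pos: [629.7, -91.7, 124.3]
ee_rot: [180.0, 0.0, 123.4]
ft_force: [-0.7, -0.5, -0.9]
grip_width: 0.695
grip_force: 65.4
```

Request:
drive_tool(
  increments=[
    {"linear":[2,-5.8,0],"twist":-4.3},
    {"linear":[1.6,-6,0],"twist":-4.3},
    {"linear":[1.1,-6.1,0],"twist":-4.3},
    {"linear":[0,0,0],"twist":0},
  ],
)

```text
time: 9.5
ee_pos: [634.1, -109.4, 124.2]
ee_rot: [-180.0, -0.0, 110.6]
ft_force: [0.2, 0.3, -2.3]
grip_width: 0.696
grip_force: 65.3
```

```bash
python3 chk.py s6; python3 -c "
from plan import *
print(tcp(122))"
```

```text
C [ 636.4 -114.3  140.6] yaw -69.35914078768158 nearest rail s 99.95157118060179 yaw there -85.26679483043428 off l,z -3.569157561864985 -0.4446784233364838 F [ 0.2  0.3 -2.3] M [-0.  0.  0.] t 9.5
(np.int64(57), array([-0.8, -1. ]), np.float64(2.0939083762314903), np.float64(-42.03520556387291), np.float64(-17.256143194462))
[ 634.36462974 -109.37018235  110.52422912]
```

Request:
drive_tool(
  increments=[
    {"linear":[0.9,-6.1,0],"twist":-4.3},
    {"linear":[0.2,-6.2,0],"twist":-4.3},
    {"linear":[-0.2,-6.2,0],"twist":-4.3},
    {"linear":[0,0,0],"twist":0},
  ],
)

```text
time: 9.95
ee_pos: [635.0, -127.8, 124.3]
ee_rot: [-180.0, -0.0, 97.8]
ft_force: [-0.3, 0.2, -2.4]
grip_width: 0.697
grip_force: 65.2
```

Request:
drive_tool(
  increments=[
    {"linear":[-0.7,-6.1,0],"twist":-4.3},
    {"linear":[-1.2,-6.1,0],"twist":-4.3},
    {"linear":[-1.6,-5.9,0],"twist":-4.3},
    {"linear":[0,0,0],"twist":0},
  ],
)

```text
time: 10.35
ee_pos: [631.4, -145.7, 124.3]
ee_rot: [-180.0, -0.0, 84.9]
ft_force: [-0.4, -0.3, -1.6]
grip_width: 0.694
grip_force: 65.2
```

```bash
python3 chk.py s7; python3 -c "
from plan import *
print(tcp(86))"
```

```text
C [ 631.3 -151.1  140.7] yaw -95.06183552025666 nearest rail s 64.21131239481085 yaw there -110.86386966957815 off l,z -3.6231696601942778 -0.47956909896907973 F [-0.4 -0.3 -1.6] M [-0.  0. -0.] t 10.35
(np.int64(56), array([-0.9, -0.8]), np.float64(1.4716994869619795), np.float64(-41.56959683615058), np.float64(-17.326646533675962))
[ 631.5228162  -145.94721437   84.74112834]
```

Request:
drive_tool(
  increments=[
    {"linear":[-2,-6,0],"twist":-4.4},
    {"linear":[-2.5,-5.6,0],"twist":-4.3},
    {"linear":[-2.9,-5.4,0],"twist":-4.3},
    {"linear":[0,0,0],"twist":0},
  ],
)

```text
time: 10.8
ee_pos: [624.0, -162.7, 124.3]
ee_rot: [-180.0, 0.0, 71.9]
ft_force: [0.2, 0.7, -1.5]
grip_width: 0.695
grip_force: 65.2
```

Request:
drive_tool(
  increments=[
    {"linear":[-3.3,-5.2,0],"twist":-4.3},
    {"linear":[-2.8,-5.3,0],"twist":-1.5},
    {"linear":[0,0,0],"twist":0},
  ],
)

```text
time: 11.1
ee_pos: [618.0, -173.5, 124.3]
ee_rot: [-180.0, 0.0, 66.2]
ft_force: [-0.7, -0.2, -1.1]
grip_width: 0.697
grip_force: 65.2
```

```bash
python3 chk.py s8; python3 - <<'E'
from col import *
from plan import tcp
np.set_printoptions(precision=2,suppress=True)
print(tcp(56)); s,im,d=snap("wrist","w8");P=cloud("wrist",d,s)
yaw=s["ee_rot"][2]-180;a=np.radians(yaw);u=np.array([np.cos(a),np.sin(a),0]);l=np.array([-u[1],u[0],0])
C=s["ee_pos"]+5.3*u+[0,0,16.4]
print("wrist collar",collar(P,C,yaw))
# board from side / wrist: front-face plane points (oak) near face
for n,f in(("side","s8"),("wrist","w8")):
    I,P=load(f,n);q=P.reshape(-1,3);h=cv2.cvtColor(I,cv2.COLOR_RGB2HSV).reshape(-1,3)
    b=np.array([np.cos(p_:=np.radians(66.12)),np.sin(p_)]);e=(q[:,:2]-[601.9,-208.7])@b
    m=(abs(e)<12)&(q[:,2]>95)&(q[:,2]<176)&(h[:,1]>70)
    if m.sum()>50:
        v=(q[m][:,:2]-[601.9,-208.7])@np.array([-b[1],b[0]]);r=np.polyfit(v,e[m],1);k=abs(np.polyval(r,v)-e[m])<3;r=np.polyfit(v[k],e[m][k],1);print(n,m.sum(),"slope deg",np.degrees(r[0]),"face off",r[1],"v",v.min(),v.max())
E
```

```text
C [ 616.2 -178.5  140.7] yaw -113.83899435640276 nearest rail s 33.317190393533934 yaw there -113.88000000000144 off l,z -0.8590107581641979 -0.532342880900984 F [-0.7 -0.2 -1.1] M [ 0. -0.  0.] t 11.1
(np.int64(63), array([-1.1, -0.6]), np.float64(1.5473858111359062), np.float64(-42.167386125757176), np.float64(-16.85009795784586))
[ 617.97 -173.38   66.12]
wrist collar (np.int64(1798), array([ 0.96, -0.51]), np.float64(0.5729817147958611), np.float64(-44.88551260308521), np.float64(-17.85350656982359))
side 1295 slope deg -0.3620807034021296 face off 0.4025463744586538 v -98.54079675452486 160.7774022790802
wrist 6258 slope deg -0.21783495562587799 face off 0.9948348031099645 v -99.28721019816967 157.72829064552522
```

View pics/s8c.png

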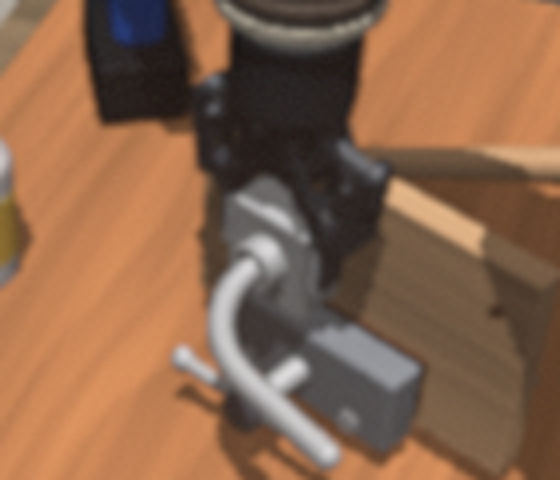

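The cover, seen at (265,230), is past the bend with the rail coming out of its collar, in front of the board and about 16 mm from home. The board face measures within 1 mm and 0.4° of the model, so I push along the board normal.

Request:
drive_tool(
  increments=[
    {"linear":[-1.2,-2.7,0],"twist":0},
    {"linear":[-1.2,-2.7,0],"twist":0},
    {"linear":[-0.8,-1.8,0],"twist":0},
    {"linear":[0,0,0],"twist":0},
  ],
)

```text
time: 11.6
ee_pos: [614.8, -180.8, 124.3]
ee_rot: [-180.0, 0.0, 66.0]
ft_force: [0.4, -0.3, -2.1]
grip_width: 0.699
grip_force: 65.2
```

Request:
drive_tool(
  increments=[
    {"linear":[-0.8,-1.8,0],"twist":0},
    {"linear":[-0.8,-1.8,0],"twist":0},
    {"linear":[0,0,0],"twist":0},
  ],
)

```text
time: 11.9
ee_pos: [613.3, -184.4, 124.3]
ee_rot: [-180.0, 0.0, 66.0]
ft_force: [-0.8, -1.1, -2.5]
grip_width: 0.696
grip_force: 65.2
```

Request:
drive_tool(
  increments=[
    {"linear":[-0.6,-1.4,0],"twist":0},
    {"linear":[0,0,0],"twist":0},
  ],
)

```text
time: 12.1
ee_pos: [612.7, -185.7, 124.3]
ee_rot: [-180.0, 0.0, 66.0]
ft_force: [0.1, 0.0, -1.2]
grip_width: 0.695
grip_force: 65.2
```

Request:
drive_tool(
  increments=[
    {"linear":[-0.4,-0.9,0],"twist":0},
    {"linear":[0,0,0],"twist":0},
  ],
)

```text
time: 12.3
ee_pos: [612.3, -186.5, 124.3]
ee_rot: [-180.0, 0.0, 66.0]
ft_force: [-0.7, -0.6, -2.0]
grip_width: 0.694
grip_force: 65.2
```

Request:
drive_tool(
  increments=[
    {"linear":[-0.4,-0.9,0],"twist":0},
    {"linear":[0,0,0],"twist":0},
  ],
)

```text
time: 12.5
ee_pos: [612.0, -187.4, 124.3]
ee_rot: [180.0, 0.0, 66.0]
ft_force: [0.3, 0.2, -1.4]
grip_width: 0.694
grip_force: 65.2
```

Request:
drive_tool(
  increments=[
    {"linear":[-0.4,-0.9,0],"twist":0},
    {"linear":[0,0,0],"twist":0},
  ],
)

```text
time: 12.7
ee_pos: [611.7, -188.0, 124.3]
ee_rot: [180.0, -0.0, 66.0]
ft_force: [2.0, 3.8, -1.4]
grip_width: 0.694
grip_force: 65.2
```

Request:
drive_tool(
  increments=[
    {"linear":[-0.2,-0.5,0],"twist":0},
    {"linear":[0,0,0],"twist":0},
  ],
)

```text
time: 12.9
ee_pos: [611.6, -188.1, 124.3]
ee_rot: [180.0, -0.0, 66.0]
ft_force: [1.9, 6.7, -2.6]
grip_width: 0.697
grip_force: 65.3
```

Contact came where the board should be. I press a little more to square it up, then check.

Request:
drive_tool(
  increments=[
    {"linear":[-0.4,-0.9,0],"twist":0},
    {"linear":[0,0,0],"twist":0},
  ],
)

```text
time: 13.1
ee_pos: [611.6, -188.1, 124.3]
ee_rot: [180.0, -0.1, 66.0]
ft_force: [5.2, 15.5, -1.4]
grip_width: 0.695
grip_force: 65.2
```

Request:
drive_tool(
  increments=[
    {"linear":[-0.4,-0.9,0],"twist":0},
    {"linear":[0,0,0],"twist":0},
  ],
)

```text
time: 13.3
ee_pos: [611.6, -188.2, 124.4]
ee_rot: [180.0, -0.2, 66.0]
ft_force: [9.0, 22.2, -2.1]
grip_width: 0.697
grip_force: 65.3
```

```bash
python3 - <<'E'
from col import *
np.set_printoptions(precision=2,suppress=True)
s,im,d=snap("wrist","w9");snap("side","s9")
yaw=s["ee_rot"][2]-180;print(yaw,s["ft_force"],s["moment"])
th=np.radians(66.12);b=np.array([np.cos(th),np.sin(th)])
for n,f in(("side","s9"),("wrist","w9")):
    I,P=load(f,n);q=P.reshape(-1,3);sat=(I.max(2).astype(int)-I.min(2)).reshape(-1)
    e=(q[:,:2]-[601.9,-208.7])@b;v=(q[:,:2]-[601.9,-208.7])@np.array([-b[1],b[0]])
    m=(abs(e)<12)&(q[:,2]>95)&(q[:,2]<176)&(sat>40)&(abs(v)>50)
    face=np.median(e[m]);z=q[:,2]-140
    k=(abs(v)<28)&(abs(z)<28)&(np.hypot(v,z)>19)&(e>22)&(e<46)
    r,*_=np.linalg.lstsq(np.c_[v[k],z[k],np.ones(k.sum())],e[k],rcond=None)
    print(n,"board",face,m.sum(),"closed face",np.median(e[k]),k.sum(),"slopes deg",np.degrees(r[:2]))
E
```

```text
-113.98890658001517 [ 8.99 22.17 -2.12] [ 3.21 -1.35  0.65]
side board -0.24246982847711418 1036 closed face 34.222582914164875 164 slopes deg [0.19 0.21]
wrist board 0.7731365054712516 5240 closed face 35.296930105154956 3189 slopes deg [ 0.15 -0.19]
```

Both views put the closed face 34.5 mm off the board (34 mm when home), with tilt under 0.3°. I ease the pressure and lower the cover until it rests on the rail, then open.

Request:
drive_tool(
  increments=[
    {"linear":[0.3,0.7,-1],"twist":0},
    {"linear":[0,0,-1],"twist":0},
    {"linear":[0,0,0],"twist":0},
  ],
)

```text
time: 13.7
ee_pos: [611.9, -188.3, 122.9]
ee_rot: [179.9, -0.1, 66.0]
ft_force: [5.6, 17.0, 4.6]
grip_width: 0.696
grip_force: 66.2
```

Request:
drive_tool(
  increments=[
    {"linear":[0,0,-0.5],"twist":0},
    {"linear":[0,0,0],"twist":0},
  ],
)

```text
time: 13.9
ee_pos: [612.0, -188.3, 122.6]
ee_rot: [179.9, -0.1, 66.0]
ft_force: [4.9, 16.6, 6.9]
grip_width: 0.698
grip_force: 66.5
```

Request:
drive_tool(
  increments=[
    {"linear":[0,0,-0.5],"twist":0},
    {"linear":[0,0,0],"twist":0},
  ],
)

```text
time: 14.1
ee_pos: [612.1, -188.3, 122.1]
ee_rot: [179.9, -0.1, 66.0]
ft_force: [5.7, 16.5, 7.2]
grip_width: 0.692
grip_force: 66.5
```

Request:
drive_tool(
  increments=[
    {"linear":[0,0,-0.5],"twist":0},
    {"linear":[0,0,0],"twist":0},
  ],
)

```text
time: 14.3
ee_pos: [612.1, -188.4, 121.7]
ee_rot: [179.9, -0.1, 66.0]
ft_force: [5.8, 16.6, 7.7]
grip_width: 0.695
grip_force: 66.6
```

Request:
drive_tool(
  increments=[
    {"linear":[0,0,-0.5],"twist":0},
    {"linear":[0,0,0],"twist":0},
  ],
)

```text
time: 14.5
ee_pos: [612.3, -188.4, 121.2]
ee_rot: [179.9, -0.1, 66.0]
ft_force: [5.4, 17.4, 7.0]
grip_width: 0.698
grip_force: 66.6
```

Request:
drive_tool(
  increments=[
    {"linear":[0,0,-0.5],"twist":0},
    {"linear":[0,0,0],"twist":0},
  ],
)

```text
time: 14.7
ee_pos: [612.3, -188.4, 120.8]
ee_rot: [179.9, -0.1, 66.0]
ft_force: [6.4, 16.9, 8.2]
grip_width: 0.696
grip_force: 66.5
```

Request:
drive_tool(
  increments=[
    {"linear":[0,0,-0.5],"twist":0},
    {"linear":[0,0,0],"twist":0},
  ],
)

```text
time: 14.9
ee_pos: [612.3, -188.4, 120.6]
ee_rot: [179.9, -0.1, 66.0]
ft_force: [3.5, 16.1, 13.1]
grip_width: 0.694
grip_force: 66.9
```

Request:
drive_tool(
  increments=[
    {"linear":[0,0,-0.5],"twist":0},
    {"linear":[0,0,0],"twist":0},
  ],
)

```text
time: 15.1
ee_pos: [612.4, -188.5, 120.6]
ee_rot: [179.9, -0.1, 66.0]
ft_force: [2.3, 17.2, 20.6]
grip_width: 0.696
grip_force: 67.6
```

Request:
drive_tool(
  increments=[
    {"linear":[0.5,1,0.8],"twist":0},
    {"linear":[0,0,0],"twist":0},
  ],
)

```text
time: 15.3
ee_pos: [612.3, -188.4, 120.6]
ee_rot: [179.9, -0.0, 66.0]
ft_force: [1.4, 8.3, 11.9]
grip_width: 0.693
grip_force: 66.9
```

Request:
drive_tool(
  increments=[
    {"linear":[0,0,0],"twist":0},
    {"linear":[0,0,0],"twist":0},
    {"linear":[0,0,0],"twist":0},
    {"linear":[0,0,0],"twist":0},
    {"linear":[0,0,0],"twist":0},
    {"linear":[0,0,0],"twist":0},
  ],
  grip=85,
  grip_force=20,
)

```text
time: 15.9
ee_pos: [611.3, -188.9, 119.5]
ee_rot: [-180.0, 0.0, 66.0]
ft_force: [0.5, 0.4, 0.2]
grip_width: 0.997
grip_force: 0.0
```

Request:
drive_tool(
  increments=[
    {"linear":[0,0,5],"twist":0},
    {"linear":[0,0,15],"twist":0},
    {"linear":[0,0,30],"twist":0},
    {"linear":[0,0,40],"twist":0},
    {"linear":[5,10,40],"twist":0},
    {"linear":[5,10,20],"twist":0},
    {"linear":[0,0,0],"twist":0},
  ],
)

```text
time: 16.6
ee_pos: [623.5, -168.4, 274.7]
ee_rot: [179.6, -0.1, 66.0]
ft_force: [0.6, -0.9, -1.2]
grip_width: 0.997
grip_force: 0.0
```

```bash
cat > fin.py <<'E'
from col import *
import sys
np.set_printoptions(precision=2,suppress=True)
g=sys.argv[1]
s,im,d=snap("wrist","w"+g);a=snap("side","s"+g)
th=np.radians(66.12);b=np.array([np.cos(th),np.sin(th)]);print(s["time"],s["ee_pos"],s["ft_force"])
for n,f in(("side","s"+g),("wrist","w"+g)):
    I,P=load(f,n);q=P.reshape(-1,3);sat=(I.max(2).astype(int)-I.min(2)).reshape(-1)
    e=(q[:,:2]-[601.9,-208.7])@b;v=(q[:,:2]-[601.9,-208.7])@np.array([-b[1],b[0]])
    m=(abs(e)<12)&(q[:,2]>95)&(q[:,2]<176)&(sat>40)&(abs(v)>50)
    z=q[:,2]-137;k=(abs(v)<28)&(abs(z)<27)&(np.hypot(v,z)>20)&(e>22)&(e<46)
    print(n,"board",np.median(e[m]),m.sum(),"closed face",k.sum(),np.median(e[k]))
    if k.sum()>30:
        r,*_=np.linalg.lstsq(np.c_[v[k],z[k],np.ones(k.sum())],e[k],rcond=None);print("slopes deg",np.degrees(r[:2]))
    t=(abs(v)<26)&(e>6)&(e<30)&(z>22)&(z<38)
    if t.sum()>20:r=np.polyfit(e[t],z[t],1);print("top z",137+np.median(z[t]),"tilt",np.degrees(r[0]),t.sum())
c=lambda n,im,h:cv2.resize(im[max(int(h[1])-75,0):int(h[1])+75,max(int(h[0])-50,0):int(h[0])+50],(390,585))
C=[608,-194,140]
ps,pw=proj("side",C)[0],proj("wrist",C,s)[0];print(ps,pw)
A=c("side",a[1],ps)
try:B=c("wrist",im,pw)
except Exception:B=cv2.resize(im,(390,585))
cv2.imwrite(f"pics/f{g}.png",np.hstack([A,B])[:,:,::-1])
E
python3 fin.py 10
```

```text
16.6 [ 623.53 -168.38  274.68] [ 0.56 -0.85 -1.21]
side board -0.035205490278451664 1327 closed face 141 34.41174929951419
slopes deg [-0.19 -0.73]
top z 166.41920692245753 tilt 0.8091579497800838 129
wrist board 1.169695087672447 3845 closed face 398 35.59680485153535
slopes deg [-0.27 -0.82]
top z 166.7356098914539 tilt 0.8248925311842473 1281
[296.86 111.16] [249.97 210.12]
```

View pics/f10.png

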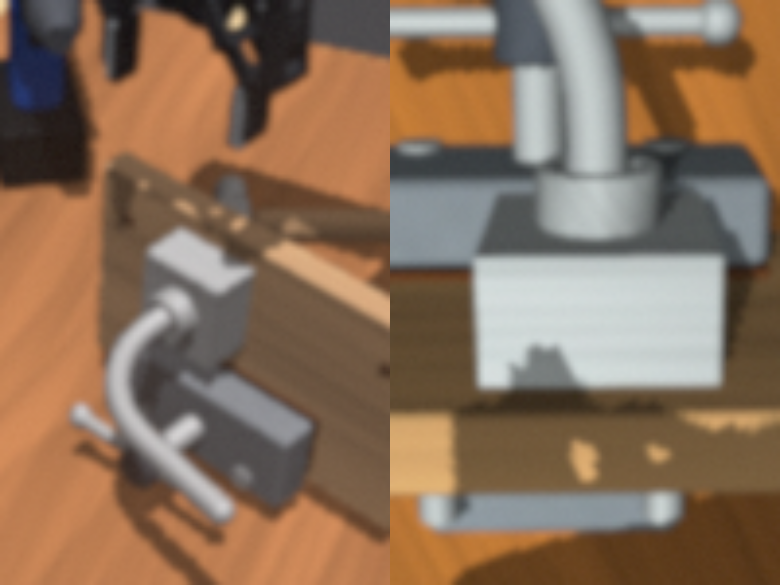

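The side view (left) and wrist view (right) show the cover over the plate against the board, the rail through its collar and the gripper clear. The closed face is 34.4 mm off the board (34 mm when home), and the 0.8° droop is its natural rest with the bore's play. I hand in.

```bash
python3 -c "
from rig import manip
print(manip.close_job())"
```

```text
the job is handed in; nothing more can be done
None
```

The square cover is threaded round the rail, seated over the mounting plate against the board within about 0.5 mm (0.8° droop from bore play), and released; the job was handed in at about 16.7 s, and no verdict was shown.

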